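Empty used dosing needles into the sharps bin through its flap

ROBOT

A 6-joint arm with a two-finger parallel gripper is mounted at the origin on the work surface; the furniture and walls round the work are solid. World frame = base frame: x ahead of the robot, y to its left, z up, the work surface at z = 0. Lengths are in mm, angles in degrees, forces in N, time in s.
With the tool pointing down it reaches from about 350 to 850 mm from the base axis. Payload 8.1 kg.
Tool frame: the origin (TCP) lies at the very end of the fingers, on their centre line; the grasp point (between the pads) lies 19 mm behind it (pinch_z is the z of the grasp point in the tool frame, in mm); z points along the fingers, y is the direction in which the jaws open and shut (so a half turn about z gives the same grasp; the last joint's range is limited). The gripper opens to 85 mm and grips with 20 to 120 N. Pads are 22 mm wide; open, the fingers measure 114 mm over their backs; the gripper's body (76 mm by 85 mm) begins 54 mm behind the grasp point. The pads swing forward as they close: fully open they stand 13 mm farther back than shut.
Start: joints at [65.352, 7.471, 85.268, -0, 87.261, -4.893], TCP at [202.784, 564.698, 231.292] pointing down, gripper open.
Joint ranges: [-169.43, 169.43], [-51.17, 129.36], [1.28, 143.12], [-76.62, 256.62], [0, 156.53], [-152.29, 152.29]. Speed limits (degrees/s): [136.94, 136.94, 159.86, 180, 180, 180].

INTERFACE

Orientations are given as [roll, pitch, yaw] about the fixed x, y, z axes, in that order (R = Rz(yaw) Ry(pitch) Rx(roll)).
In Python, from bench import * gives the robot as it stands.
- The arm moves only by the shell command python3 -m creep 'ROWS' [FORCE]. ROWS is a JSON object of lists of equal length, an entry for each row: "translation": the shift along the tool's x, y, z in mm, a list of three; "rotation": the turn, a rotation vector about the tool's x, y, z in rad, a list of three; "claw": the finger opening in mm, from 0 to 85.4. In form: {"translation": [[dx, dy, dz], ...], "rotation": [[ax, ay, az], ...], "claw": [claw, ...]}. A call has 1 to 10 rows; each row shifts and turns the commanded pose from where the row before left it, along the tool's axes as they then stand; what a row does not reach is not made up. A row lasts 1/10 s, in which the tool goes at most 50 mm and 8.59 degrees, less where a joint would pass 70% of its speed; a pose out of reach is approached as far as the arm can. A call is refused whole if a number of a shift passes 50 or a number of a turn 0.15, either way. A call with a gripper value outside its range is refused whole. The fingers move at their own pace and stop on an object; FORCE is the grip in N (left out, the last holds). Time passes only in rows, so rows that do not move let the fingers close. It gives the time, the measured TCP pose, the force and the opening at its end, in the units of the state.
- sense(): the state, without advancing time (a new reading comes with each control period).
- snapshot(name): name is "scene" or "top"; returns a dict with "frame" (480x640x3 uint8, red, green, blue), "intrinsics" (3x3 intrinsics, pixels), "dist" ([k1, k2, p1, p2, k3] as OpenCV has them; the pictures are not rectified), "extrinsics" (4x4, takes a point from camera to world coordinates). Camera axes: x right, y up, looking along -z (the intrinsics and any distortion apply to the point x, -y, -z); pixel columns grow to the right and rows downward; lengths in mm; the calibration is good to about 2 mm. A picture is of the moment at which its call begins. There is no depth.
- hand_in(): hands the job in, once; it reports no verdict.
The state is a dict: "time": time; "joint_pos": joint angles; "qd": joint speeds; "joint_efforts": joint torques, N m; "tool_pos": TCP position; "tcp_rot": TCP orientation; "ft_force": force on the tool from outside, world axes, zero at the start; "wrist_torque": the same for the moment, N m; "finger_gap": finger opening in mm.
Only numpy, scipy, OpenCV 4.12 (cv2) and the standard library are available. Lean on these libraries where they do the work, as an engineer would, in place of code of your own. Each camera call takes 0.05 s, during which the arm holds its last target.

TASK

Take the steel pouring cup by its handle, push the sharps bin's flap open with the cup's front lip and tip all three used needles through into the bin, without the gripper touching the needles or the bin. Then draw the cup out so that the flap shuts behind it, and put the empty cup down upright on the bench, leaving the bottles, the needle case and the round dish where they are.

Things in the scene. Friction and masses are not known exactly. Their poses are not given: they have to be found in the camera images.
- cup: Small polished-steel pouring cup, about 0.14 kg. Origin: centre of the underside of its flat floor; z up. It pours along its own -y: the floor spans y = +30 to -30 mm, 54 mm wide (x); from y = -30 to -75 mm a spout rises 16 mm (20 degrees to the floor), narrowing to 44 mm. Walls 2 mm thick, 28 mm high, at the sides (spout too) and rear; open over the spout's lip. Handle at the rear (+y).
- cup_grip (a point): Middle of the cup's blue flat-sided handle, 34 mm above and 76 mm behind (+y of) the cup's origin. The handle is 13 mm wide (along the cup's x: pinch it there), 17 mm high and 78 mm long (y = +35 to +113 mm), rising 9 degrees to the rear; its underside at the grip is 25 mm above the bench.
- cup_lip (a point): Middle of the cup's front lip, the edge of the spout: 44 mm wide, rolled under to 3 mm thick, along the cup's x, 75 mm ahead (-y) of and 17 mm above the cup's origin. Needles slide on the steel where it slopes down by over about 20 degrees: with the floor tipped 25 degrees they stay behind the lip, tipped 45 to 60 degrees (spout 25 to 40) they run out over it.
- sharps_bin: Hollow yellow tub with red lid, fixed to the bench; 132 mm wide (x), 150 long (y), 130 high plus a 14 mm black carrying loop at the rear top. Origin: centre of the underside. The cup comes in along the bin's -y: from its +y side the lid slopes up at 28 degrees, from z = 82 mm at y = +75 to z = 130 at y = -15, then is flat. The port in this slope (92 mm wide, 62 up the slope) is shut by the pale grey flap.
- port_centre (a point): Centre of the port, in the plane of the sloping face. The face's outward normal there is (0, 0.47, 0.88) in the bin's frame; the port reaches 46 mm to either side along the bin's x and 31 mm up and down the slope.
- flap_hinge (a point): Middle of the flap's hinge line, which runs along the bin's x at the lower edge of the port, 3 mm under the face. The flap is a stiff plate reaching 59 mm up the slope from here, 88 mm wide; its free edge is at the port's upper end.
- flap (a joint): Opening of the flap, rad: 0 shut (in the sloping face), 1.35 fully open. It turns about its lower edge, its free upper edge swinging down into the bin only, so that when open it is a chute below the lip; a light spring shuts it: about 0.5 N at the free edge starts it, 1.2 N holds it at 1 rad. A lip held 26 mm up the slope from the hinge line and 42 mm inside the face opens it about 1 rad.
- needle_0: Used blunt dosing needle: green plastic hub 18 mm long and 8.4 mm across with a 20 mm steel tube 1.8 mm across, 10 g. Origin on its axis at mid hub; the tube points along its -y axis. It starts lying in the pouring cup. Not to be touched.
- needle_1: Used blunt dosing needle: orange plastic hub 18 mm long and 8.4 mm across with a 20 mm steel tube 1.8 mm across, 10 g. Origin on its axis at mid hub; the tube points along its -y axis. It starts lying in the pouring cup. Not to be touched.
- needle_2: Used blunt dosing needle: blue plastic hub 18 mm long and 8.4 mm across with a 20 mm steel tube 1.8 mm across, 10 g. Origin on its axis at mid hub; the tube points along its -y axis. It starts lying in the pouring cup. Not to be touched.
- bottle_ethanol: Bystander: brown glass bottle with a black cap, 58 mm across, 125 mm tall, at the back left. Origin: centre of its underside.
- bottle_water: Bystander: white bottle with a blue cap, 50 mm across, 110 mm tall, at the back left. Origin: centre of its underside.
- needle_case: Bystander: small blue case with a clear lid, 73 x 110 x 29 mm, at the left. Origin: centre of its underside.
- petri_dish: Bystander: round lidded dish, 60 mm across, 14 mm high, at the back. Origin: centre of its underside.

How it is judged:
By the outcome, as a careful person would: the job done as asked, in the order asked, and still so for the second after the job is handed in, with the robot touching nothing.
It also fails if it takes over 58 s, if anything falls off the work surface, if the arm or the gripper's body presses on something with over 40 N, if the wrist force passes 120 N, or if a joint passes its speed limit or range.

## Working session

There is one attempt and no reset: what is moved stays moved. The work goes in short steps, Python scripts to look and compute and a shell command to move; the robot and the scene stay as the last step left them, time stands still between calls to the robot, and variables do not carry over. Pictures are saved under pics/ and viewed, and the job is handed in when it is done.

```bash
ls; mkdir -p pics
python3 - <<'E'
from bench import *
import cv2,numpy as np
print(sense())
for n in("scene","top"):
    s=snapshot(n); cv2.imwrite(f"pics/{n}0.png",s["frame"][...,::-1])
    print(n,s["intrinsics"],s["dist"],s["extrinsics"])
E
```

```text
pics
{'time': 0.0, 'joint_pos': array([ 6.53519761e+01,  7.51373201e+00,  8.53324063e+01, -5.61304465e-04,
        8.72625071e+01, -4.89283584e+00]), 'qd': array([ 0.13959185, -0.02175733, -0.0163335 ,  0.03842662,  0.03887716,
        0.05504941]), 'joint_efforts': array([ 2.36059517e-03, -5.69399393e+01, -5.00555634e+01,  3.35361494e-05,
        1.44887177e-02,  6.63184665e-05]), 'tool_pos': array([202.53945021, 564.16729601, 230.22882613]), 'tcp_rot': array([-1.79891703e+02, -8.70805174e-03,  1.60244831e+02]), 'ft_force': array([0.38562195, 0.47138983, 0.48561821]), 'wrist_torque': array([ 0.00808265, -0.00914321, -0.03835462]), 'finger_gap': 85.27764047389213}
scene [[606.25267324   0.         329.17739381]
 [  0.         606.25267324 240.24117489]
 [  0.           0.           1.        ]] [-0.1338921  0.         0.         0.         0.       ] [[-2.68323208e-01 -7.42497094e-01  6.13759498e-01  1.33668136e+03]
 [ 9.63197819e-01 -1.96273215e-01  1.83648542e-01  3.02355931e+02]
 [-1.58939589e-02  6.40448976e-01  7.67836240e-01  1.13056482e+03]
 [ 0.00000000e+00  0.00000000e+00  0.00000000e+00  1.00000000e+00]]
top [[440.57300398   0.         313.76280603]
 [  0.         440.57300398 241.47815139]
 [  0.           0.           1.        ]] [-0.04188051  0.          0.          0.          0.        ] [[ 2.68065725e-02  9.80747923e-01 -1.93429363e-01  3.15206008e+02]
 [-9.99640629e-01  2.63281425e-02 -5.04405240e-03  3.35204190e+01]
 [ 1.45691915e-04  1.93495064e-01  9.81101238e-01  9.84578259e+02]
 [ 0.00000000e+00  0.00000000e+00  0.00000000e+00  1.00000000e+00]]
```

View pics/scene0.png

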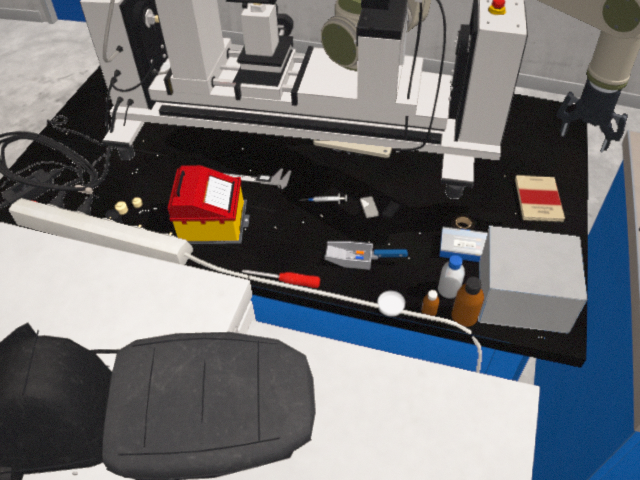

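View pics/top0.png

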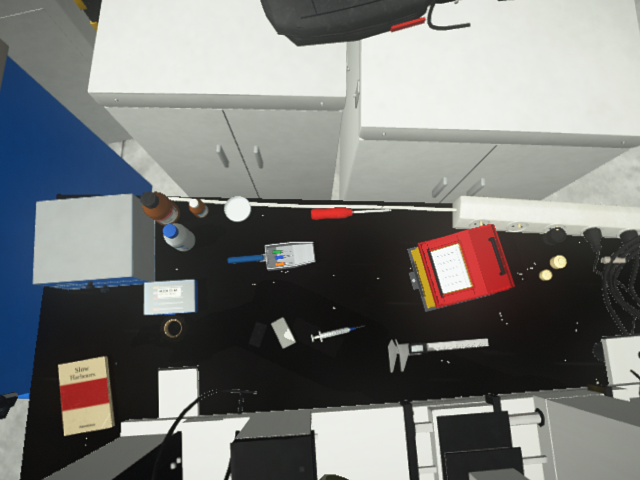

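The scene view shows the cup (350,253) with its handle to the right (390,253), and the bin (208,205). The top view shows the cup (290,256) with its handle at (245,260), and the bin with its port and label to the left (455,268). I'll zoom in on both.

```bash
cat > h.py <<'E'
import numpy as np,cv2
from bench import *
def ray(s,uv):
    p=cv2.undistortPoints(np.array([[uv]],float),s["intrinsics"],np.array(s["dist"]))[0,0]
    E=s["extrinsics"]; d=E[:3,:3]@np.array([p[0],-p[1],-1.]); return E[:3,3],d/np.linalg.norm(d)
def onz(s,uv,z):
    o,d=ray(s,uv); return o+d*(z-o[2])/d[2]
def tri(s1,a,s2,b):
    o1,d1=ray(s1,a);o2,d2=ray(s2,b)
    t=np.linalg.lstsq(np.stack([d1,-d2],1),o2-o1,rcond=None)[0]
    p,q=o1+t[0]*d1,o2+t[1]*d2; return (p+q)/2,np.linalg.norm(p-q)
def proj(s,P):
    E=s["extrinsics"];c=E[:3,:3].T@(np.asarray(P,float)-E[:3,3]);x=np.array([[c[0],-c[1],-c[2]]])
    return cv2.projectPoints(x,np.zeros(3),np.zeros(3),s["intrinsics"],np.array(s["dist"]))[0].ravel()
def crop(s,x0,y0,w,h,k,name):
    cv2.imwrite(name,cv2.resize(s["frame"][y0:y0+h,x0:x0+w,::-1],None,fx=k,fy=k,interpolation=cv2.INTER_CUBIC))
E
python3 - <<'E'
from h import *
a=snapshot("scene");b=snapshot("top")
np.save("s0.npy",np.array([a,b],dtype=object),allow_pickle=True)
crop(a,310,225,110,60,7,"pics/c1.png");crop(b,215,225,110,60,7,"pics/c2.png")
crop(a,160,155,100,95,6,"pics/b1.png");crop(b,400,215,120,100,6,"pics/b2.png")
E
```

```text
(no output)
```

View pics/c1.png

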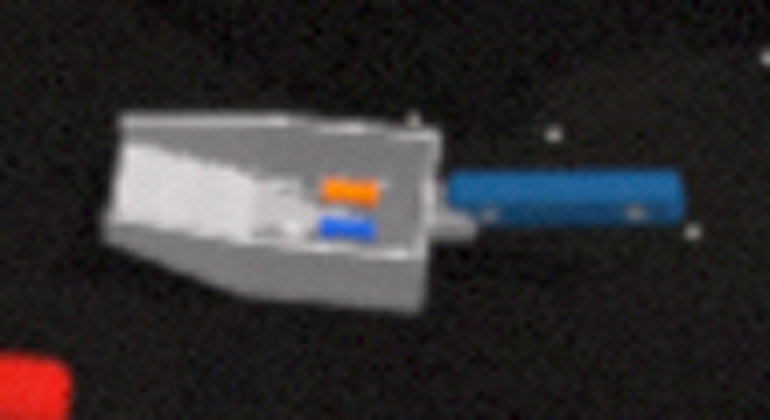

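View pics/c2.png

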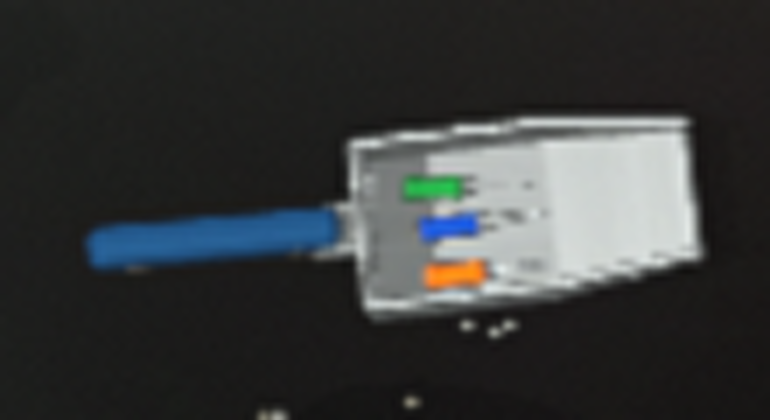

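View pics/b1.png

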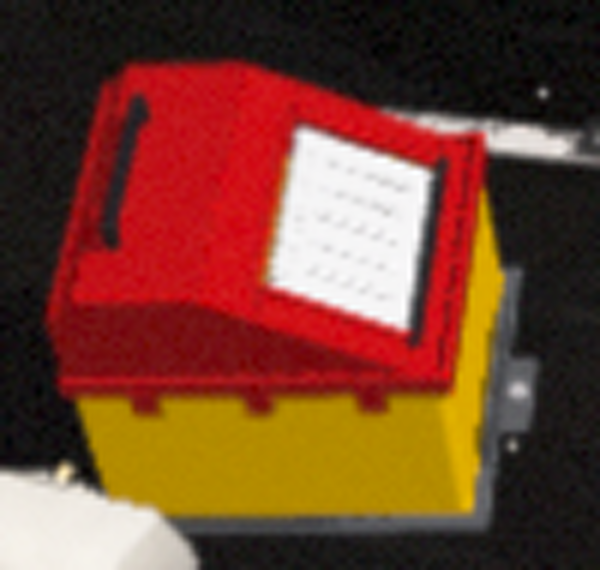

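View pics/b2.png

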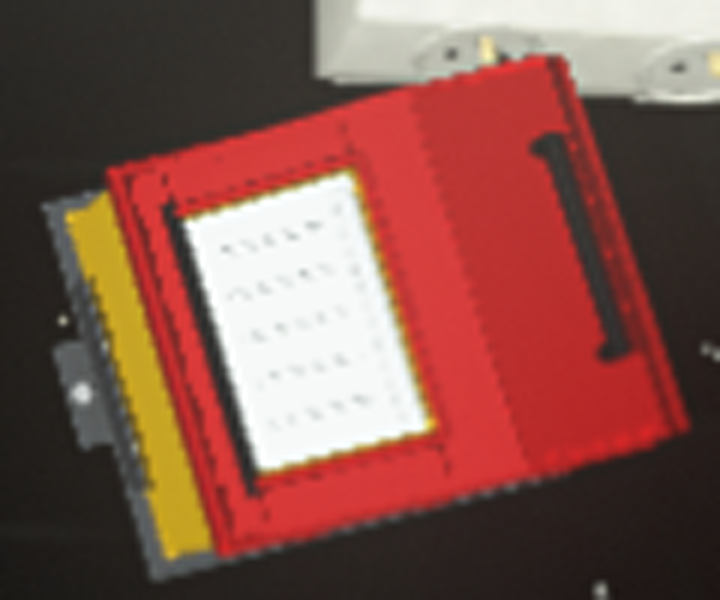

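Run:
```python
from h import *
a,b=np.load("s0.npy",allow_pickle=True)
u=lambda x0,y0,k,X,Y:((X+.5)/k-.5+x0,(Y+.5)/k-.5+y0)
c1=lambda X,Y:u(310,225,7,X,Y);c2=lambda X,Y:u(215,225,7,X,Y)
b1=lambda X,Y:u(160,155,6,X,Y);b2=lambda X,Y:u(400,215,6,X,Y)
P={}
for n,p,q in [("lipLo",c1(121,117),c2(700,257)),("lipHi",c1(105,222),c2(688,121)),("rearLo",c1(438,131),c2(368,315)),("rearHi",c1(424,250),c2(351,143)),
 ("hgFront",c1(449,200),c2(337,227)),("hgRear",c1(684,197),c2(88,248)),
 ("hingeLo",b1(438,165),b2(258,472)),("hingeHi",b1(412,333),b2(182,217)),("freeLo",b1(298,125),b2(430,430)),("freeHi",b1(268,288),b2(352,172)),
 ("edgeLo",b1(485,137),b2(215,553)),("edgeHi",b1(450,385),b2(110,168)),("crestLo",b1(245,63),b2(530,468)),("crestHi",b1(195,302),b2(408,90))]:
    X,e=tri(a,p,b,q);P[n]=X;print(n,X.round(1),"err",round(e,1))
for m,n in [("lipLo","lipHi"),("rearLo","rearHi"),("lipLo","rearLo"),("lipHi","rearHi"),("hgFront","hgRear"),("hingeLo","hingeHi"),("freeLo","freeHi"),("hingeLo","freeLo"),("hingeHi","freeHi"),("edgeLo","edgeHi"),("crestLo","crestHi"),("edgeLo","crestLo"),("edgeHi","crestHi")]:
    d=P[n]-P[m];print(m,n,"len",np.linalg.norm(d).round(1),"az",np.degrees(np.arctan2(d[1],d[0])).round(1),"el",np.degrees(np.arcsin(d[2]/np.linalg.norm(d))).round(1))
# blue handle mask
for n,s,(x,y,w,h) in (("scene",a,(365,240,60,30)),("top",b,(220,245,46,30))):
    f=cv2.cvtColor(s["frame"][y:y+h,x:x+w],cv2.COLOR_RGB2HSV);m=cv2.inRange(f,(95,120,60),(120,255,255))
    k,l,st,ce=cv2.connectedComponentsWithStats(m);i=1+np.argmax(st[1:,4]);c=np.argwhere(l==i)[:,::-1]+[x,y]
    print(n,st[i],ce[i]+[x,y],cv2.minAreaRect(c.astype(np.float32)))
    P[n]=ce[i]+[x,y]
print(tri(a,P["scene"],b,P["top"]))
```

```text
lipLo [459.7  34.8  28. ] err 1.3
lipHi [503.2  40.6  26. ] err 0.4
rearLo [438.4 138.9  27.9] err 0.4
rearHi [492.2 146.4  31.8] err 0.4
hgFront [466.1 149.5  27.6] err 0.6
hgRear [455.3 225.3  40.3] err 0.3
hingeLo [ 390.8 -224.    94.7] err 1.9
hingeHi [ 477.9 -201.    91.6] err 2.0
freeLo [ 404.2 -275.6  117.4] err 0.6
freeHi [ 490.3 -252.5  116.3] err 1.7
edgeLo [ 364.2 -212.6   87.5] err 1.8
edgeHi [ 495.6 -178.2   86.5] err 0.9
crestLo [ 391.  -301.9  133.6] err 0.8
crestHi [ 516.  -268.4  130.4] err 0.2
lipLo lipHi len 43.9 az 7.6 el -2.7
rearLo rearHi len 54.4 az 7.9 el 4.2
lipLo rearLo len 106.2 az 101.6 el -0.1
lipHi rearHi len 106.5 az 96.0 el 3.2
hgFront hgRear len 77.6 az 98.1 el 9.4
hingeLo hingeHi len 90.1 az 14.8 el -1.9
freeLo freeHi len 89.2 az 15.0 el -0.7
hingeLo freeLo len 58.0 az -75.5 el 23.1
hingeHi freeHi len 58.4 az -76.5 el 25.0
edgeLo edgeHi len 135.8 az 14.7 el -0.5
crestLo crestHi len 129.4 az 15.0 el -1.4
edgeLo crestLo len 103.9 az -73.3 el 26.3
edgeHi crestHi len 102.4 az -77.3 el 25.4
scene [  9   9  34   8 247] [390.98785425 252.26720648] ((390.5, 252.5), (7.0, 33.0), 90.0)
top [  7  10  36   9 220] [244.4        258.62727273] ((244.56069946289062, 258.6370849609375), (6.304804801940918, 35.411197662353516), 84.5596694946289)
(array([460.08466158, 188.49097694,  35.99833347]), np.float64(0.1062512452044281))
```

Run:
```python
from h import *
a,b=np.load("s0.npy",allow_pickle=True)
for n,p,q in [("boxA",(487,228),(155,283)),("boxB",(579,233),(35,283)),("boxfar?",(482,309),(153,195)),("ethcap",(473,285),(151,199)),("watcap",(456,261),(169,230)),("petri",(391,303),(237,209)),("case",(464,243),(170,297))]:
    X,e=tri(a,p,b,q);print(n,X.round(0),round(e,1))
for uv in [(410,400),(120,430),(235,435),(315,435),(430,440),(600,345)]: print(uv,onz(b,uv,0).round(0),onz(b,uv,150).round(0))
for uv in [(455,205),(200,200)]: print("cab",onz(b,uv,0).round(0))
crop(a,90,0,440,200,1.8,"pics/g1.png")
```

```text
boxA [392. 376.  96.] 34.0
boxB [384. 586. 136.] 6.0
boxfar? [589. 400.  66.] 16.6
ethcap [566. 377. 116.] 2.7
watcap [504. 336. 106.] 0.2
petri [579. 216.   8.] 1.4
case [373. 350.  18.] 0.7
(410, 400) [ 169. -177.    0.] [ 191. -145.  150.]
(120, 430) [ 89. 441.   0.] [123. 379. 150.]
(235, 435) [ 88. 194.   0.] [122. 169. 150.]
(315, 435) [93. 25.  0.] [127.  26. 150.]
(430, 440) [  88. -219.    0.] [ 123. -180.  150.]
(600, 345) [ 292. -603.    0.] [ 296. -506.  150.]
cab [ 605. -288.    0.]
cab [601. 306.   0.]
```

View pics/g1.png

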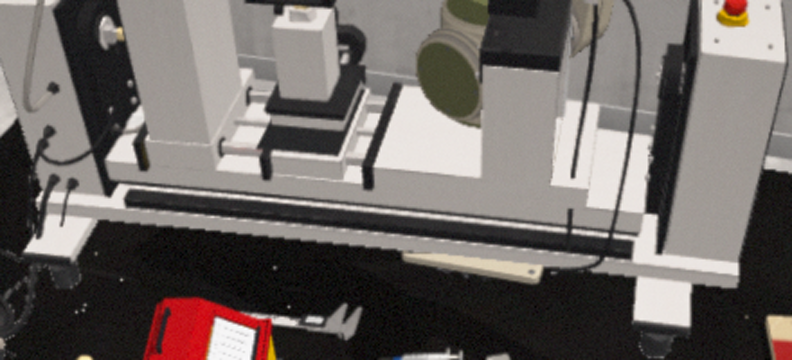

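Run:
```python
from h import *
a,b=np.load("s0.npy",allow_pickle=True)
def atx(s,uv,x):
    o,d=ray(s,uv);return (o+d*(x-o[0])/d[0]).round(0)
for uv in [(481,30),(522,15),(500,8),(360,35),(403,35),(440,150),(500,155),(457,185),(215,85),(160,85),(350,40),(262,50)]: print(uv,[list(atx(a,uv,x)) for x in(0,60,120,180)])
crop(b,0,370,420,110,1.9,"pics/g2.png")
```

```text
(481, 30) [[np.float64(0.0), np.float64(294.0), np.float64(363.0)], [np.float64(60.0), np.float64(294.0), np.float64(397.0)], [np.float64(120.0), np.float64(295.0), np.float64(432.0)], [np.float64(180.0), np.float64(295.0), np.float64(466.0)]]
(522, 15) [[np.float64(0.0), np.float64(381.0), np.float64(418.0)], [np.float64(60.0), np.float64(377.0), np.float64(450.0)], [np.float64(120.0), np.float64(374.0), np.float64(482.0)], [np.float64(180.0), np.float64(370.0), np.float64(514.0)]]
(500, 8) [[np.float64(0.0), np.float64(328.0), np.float64(427.0)], [np.float64(60.0), np.float64(327.0), np.float64(459.0)], [np.float64(120.0), np.float64(326.0), np.float64(490.0)], [np.float64(180.0), np.float64(325.0), np.float64(522.0)]]
(360, 35) [[np.float64(0.0), np.float64(-2.0), np.float64(301.0)], [np.float64(60.0), np.float64(11.0), np.float64(338.0)], [np.float64(120.0), np.float64(25.0), np.float64(375.0)], [np.float64(180.0), np.float64(39.0), np.float64(412.0)]]
(403, 35) [[np.float64(0.0), np.float64(107.0), np.float64(318.0)], [np.float64(60.0), np.float64(116.0), np.float64(354.0)], [np
[... 1128 characters left out ...]
oat64(-628.0), np.float64(41.0)], [np.float64(60.0), np.float64(-587.0), np.float64(90.0)], [np.float64(120.0), np.float64(-545.0), np.float64(139.0)], [np.float64(180.0), np.float64(-503.0), np.float64(188.0)]]
(350, 40) [[np.float64(0.0), np.float64(-29.0), np.float64(282.0)], [np.float64(60.0), np.float64(-14.0), np.float64(320.0)], [np.float64(120.0), np.float64(1.0), np.float64(358.0)], [np.float64(180.0), np.float64(16.0), np.float64(396.0)]]
(262, 50) [[np.float64(0.0), np.float64(-276.0), np.float64(215.0)], [np.float64(60.0), np.float64(-250.0), np.float64(256.0)], [np.float64(120.0), np.float64(-224.0), np.float64(297.0)], [np.float64(180.0), np.float64(-198.0), np.float64(338.0)]]
```

View pics/g2.png

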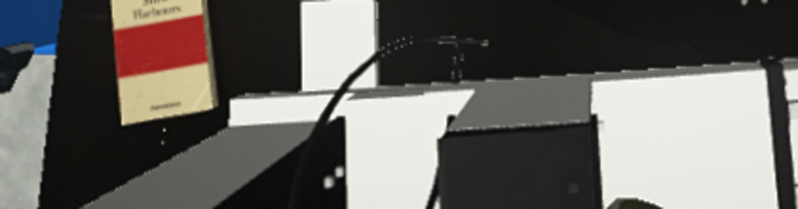

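Run:
```python
from h import *
a,b=np.load("s0.npy",allow_pickle=True)
for p,q in [((403,37),(232,441)),((360,35),(314,436)),((481,30),(180,433)),((403,0),(232,441)),((360,0),(314,436))]:print(tri(a,p,b,q))
crop(a,520,0,120,160,4,"pics/arm.png")
```

```text
(array([176.95003481, 131.06651696, 419.65254162]), np.float64(4.630844217811446))
(array([183.85547038,  34.40534984, 413.85006637]), np.float64(9.82587830293458))
(array([175.69117791, 243.29341285, 441.07550207]), np.float64(110.72043596576907))
(array([198.1625624 , 121.59082242, 515.54913437]), np.float64(18.33048006026894))
(array([205.24959361,  36.32840745, 509.1884864 ]), np.float64(12.463076563886837))
```

View pics/arm.png

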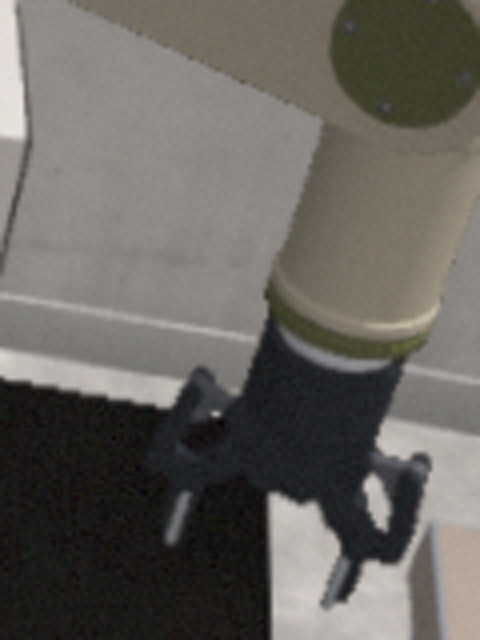

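Run:
```python
from h import *
a,b=np.load("s0.npy",allow_pickle=True)
for z in range(230,800,40): print(z,proj(a,(203,564,z)).round(0))
```

```text
230 [580. 146.]
270 [585. 133.]
310 [591. 119.]
350 [596. 104.]
390 [601.  89.]
430 [607.  73.]
470 [613.  56.]
510 [619.  39.]
550 [625.  21.]
590 [632.   2.]
630 [638. -17.]
670 [645. -37.]
710 [651. -58.]
750 [658. -79.]
790 [ 665. -102.]
```

```bash
python3 -m creep '{"translation":[[-18,-13,-12],[-37,-27,-12],[-37,-27,-12],[-37,-27,-6],[-37,-27,0],[-37,-27,0],[-37,-27,0],[-37,-27,0],[-37,-27,0],[-37,-27,0]],"rotation":[[0,0,0],[0,0,0],[0,0,0],[0,0,0],[0,0,0],[0,0,0],[0,0,0],[0,0,0],[0,0,0],[0,0,0]],"claw":[85,85,85,85,85,85,85,85,85,85]}' | tail -c 900; python3 -c "
from bench import *
s=sense();print(s['joint_pos'],s['tool_pos'],s['tcp_rot'])"
```

```text
time: 1.2
tool_pos: [447.2, 203.4, 273.3]
tcp_rot: [180.0, 0.0, 160.2]
ft_force: [1.1, -0.1, -0.3]
finger_gap: 84.8
[ 1.84735178e+01 -1.03982807e+01  9.84775647e+01  1.21400759e-03
  9.19029752e+01 -5.17761207e+01] [447.24200385 203.40506698 273.32090905] [1.79988070e+02 1.31864213e-02 1.60249678e+02]
```

```bash
python3 -m creep '{"translation":[[0,0,0],[0,0,0],[0,0,0],[0,0,0],[0,0,0],[0,0,0],[0,0,0],[0,0,0]],"rotation":[[0,0,0.136],[0,0,0.136],[0,0,0.136],[0,0,0.136],[0,0,0.136],[0,0,0.136],[0,0,0.136],[0,0,0.136]],"claw":[85,85,85,85,85,85,85,85]}' | tail -n 5; python3 -c "
from bench import *
s=sense();print(s['joint_pos'].round(2),s['tool_pos'],s['tcp_rot'])"
python3 -m creep '{"translation":[[0,0,0],[0,0,0],[0,0,0],[0,0,0]],"rotation":[[0,-0.11,0],[0,-0.12,0],[0,-0.12,0],[0,0,0]],"claw":[60,60,50,50]}' | tail -n 5; python3 -c "
from bench import *
s=sense();print(s['joint_pos'].round(2),s['tool_pos'],s['tcp_rot'])"
```

```text
time: 2.0
tool_pos: [446.5, 205.1, 273.1]
tcp_rot: [-180.0, 0.0, 97.6]
ft_force: [0.1, 1.1, 0.1]
finger_gap: 84.5
[ 18.69 -10.36  98.46  -0.    91.91  11.11] [446.47110822 205.06798023 273.08896492] [-1.79978961e+02  5.10789032e-03  9.75836640e+01]
time: 2.4
tool_pos: [445.4, 206.8, 271.6]
tcp_rot: [-179.8, 20.3, 98.2]
ft_force: [-0.8, 0.5, -1.0]
finger_gap: 49.9
[ 32.34  -1.9   93.1  -18.49  97.18  23.21] [445.4388058  206.75094734 271.59280709] [-179.81146565   20.26412371   98.18993192]
```

```bash
cat > kin.py <<'E'
import numpy as np
from scipy.spatial.transform import Rotation as R
from scipy.optimize import least_squares
S=[([65.352,7.5137,85.3324,0,87.2625],(202.54,564.17,230.23),(-179.89,0,160.24)),
([18.4735,-10.398,98.4776,0,91.903],(447.24,203.41,273.32),(180,0,160.25)),
([18.69,-10.36,98.46,0,91.91],(446.47,205.07,273.09),(-180,0,97.58)),
([32.34,-1.9,93.1,-18.49,97.18],(445.44,206.75,271.59),(-179.81,20.26,98.19))]
def wr(p,q):
    h,a,L1,L2,lat,d=p;q1,q2,q3=np.radians(q[:3]);s=q2+q3
    r=a+L1*np.sin(q2)+L2*np.sin(s);z=h+L1*np.cos(q2)+L2*np.cos(s)
    c=np.array([np.cos(q1),np.sin(q1)]);n=np.array([-c[1],c[0]])
    return np.r_[r*c+lat*n,z]
def elbow(p,q):
    h,a,L1,L2,lat,d=p;q1,q2=np.radians(q[:2]);r=a+L1*np.sin(q2);c=np.array([np.cos(q1),np.sin(q1)])
    return np.r_[r*c+lat*np.array([-c[1],c[0]]),h+L1*np.cos(q2)]
def res(p):
    o=[]
    for q,t,e in S:
        z=R.from_euler('xyz',e,degrees=True).as_matrix()[:,2]
        o.append(wr(p,q)-(np.array(t)-p[5]*z))
    return np.concatenate(o)
if __name__=="__main__":
    f=least_squares(lambda p:np.r_[res(p),(p[5]-340)/40,(p[2]-400)/50],[150,50,400,450,50,340])
    print(f.x.round(1),f.fun.round(1))
E
python3 kin.py
```

```text
[273.9   1.7 352.6 550.6  51.3 365.9] [-0.1 -0.2  0.  -0.3 -0.  -0.  -0.1  0.1  0.   0.6  0.1 -0.   0.6 -0.9]
```

```bash
cat > chk.py <<'E'
from kin import *
p=least_squares(lambda p:np.r_[res(p),(p[5]-340)/40,(p[2]-400)/50],[150,50,400,450,50,340]).x
def ik(t,az,tau):
    # az of cup rear (+y), tau lean of body to the rear
    a=np.radians(az);tau=np.radians(tau)
    z=np.array([-np.cos(a)*np.sin(tau),-np.sin(a)*np.sin(tau),-np.cos(tau)])
    W=np.array(t)-p[5]*z
    q=least_squares(lambda q:wr(p,q)-W,[np.degrees(np.arctan2(W[1],W[0])),0,95]).x
    return q,W,elbow(p,q)
def show(n,*a):
    q,W,E=ik(*a);print(n,"q",q.round(1),"W",W.round(0),"E",E.round(0))
    for f in (.1,.2,.3,.4,.5):print("   ",(E+(W-E)*f).round(0))
if __name__=="__main__":
    for tau in(0,20,30):show(f"pick{tau}",(461,182,16),98,tau)
    for tau in(-35,-55):
        a=np.radians(105);g=np.array([427,-185,199.])
        t=np.radians(tau);z=np.array([-np.cos(a)*np.sin(t),-np.sin(a)*np.sin(t),-np.cos(t)])
        show(f"pour{tau}",g+19*z,105,tau)
E
python3 chk.py
```

```text
pick0 q [ 15.6  -0.3 116.7] W [461. 182. 382.] E [-14.  49. 627.]
    [ 33.  63. 602.]
    [ 81.  76. 578.]
    [128.  89. 553.]
    [176. 102. 529.]
    [223. 116. 504.]
pick20 q [ 29.1   8.3 110.2] W [444. 306. 360.] E [ 21.  70. 623.]
    [ 63.  94. 597.]
    [106. 118. 570.]
    [148. 141. 544.]
    [190. 165. 518.]
    [232. 188. 491.]
pick30 q [ 34.6  14.8 106. ] W [436. 363. 333.] E [ 46.  94. 615.]
    [ 85. 121. 587.]
    [124. 148. 558.]
    [163. 175. 530.]
    [202. 202. 502.]
    [241. 229. 474.]
pour-35 q [-43.1  11.8  92.5] W [ 479. -377.  483.] E [ 89. -13. 619.]
    [128. -49. 606.]
    [167. -86. 592.]
    [ 206. -122.  578.]
    [ 245. -159.  565.]
    [ 284. -195.  551.]
pour-55 q [-46.9  26.9  83.4] W [ 501. -459.  398.] E [147. -82. 589.]
    [ 183. -120.  569.]
    [ 218. -158.  550.]
    [ 253. -196.  531.]
    [ 289. -233.  512.]
    [ 324. -271.  493.]
```

```bash
cat > go.py <<'E'
import sys
from bench import *
import numpy as np
from scipy.spatial.transform import Rotation as R
s=sense();M=R.from_euler('xyz',s['tcp_rot'],degrees=True).as_matrix()
t=np.array([float(x) for x in sys.argv[1:4]])
print("now",s['tool_pos'].round(1),s['tcp_rot'].round(1),"F",s['ft_force'].round(1),"gap",round(s['finger_gap'],1),"t",s['time'])
print("d tool",(M.T@(t-s['tool_pos'])).round(1))
E
python3 go.py 461 181.5 76;python3 go.py 461 181.5 16
```

```text
now [445.4 206.8 271.6] [-179.8   20.3   98.2] F [-0.8  0.5 -1. ] gap 49.9 t 2.4
d tool [ 42.2  12.4 192.9]
now [445.4 206.8 271.6] [-179.8   20.3   98.2] F [-0.8  0.5 -1. ] gap 49.9 t 2.4
d tool [ 63.   12.6 249.2]
```

```bash
python3 -m creep '{"translation":[[3,1,15],[6,2,28],[6,2,28],[6,2,28],[6,2,28],[6,1.4,28],[5,1,24],[4.2,1,13.9],[0,0,0]],"rotation":[[0,0,0],[0,0,0],[0,0,0],[0,0,0],[0,0,0],[0,0,0],[0,0,0],[0,0,0],[0,0,0]],"claw":[50,50,50,50,50,50,50,50,50]}' | tail -n 5; python3 go.py 461 181.5 16
python3 - <<'E'
from h import *
a=snapshot("scene");b=snapshot("top");crop(a,310,195,130,90,6,"pics/p1.png");crop(b,215,205,130,90,6,"pics/p2.png")
E
```

```text
time: 3.3
tool_pos: [461.1, 178.8, 75.2]
tcp_rot: [-179.8, 20.1, 97.9]
ft_force: [-0.1, -0.3, -0.1]
finger_gap: 50.1
now [461.1 178.8  75.2] [-179.8   20.1   97.9] F [-0.1 -0.3 -0.1] gap 50.1 t 3.3
d tool [22.8  0.5 54.7]
```

View pics/p1.png

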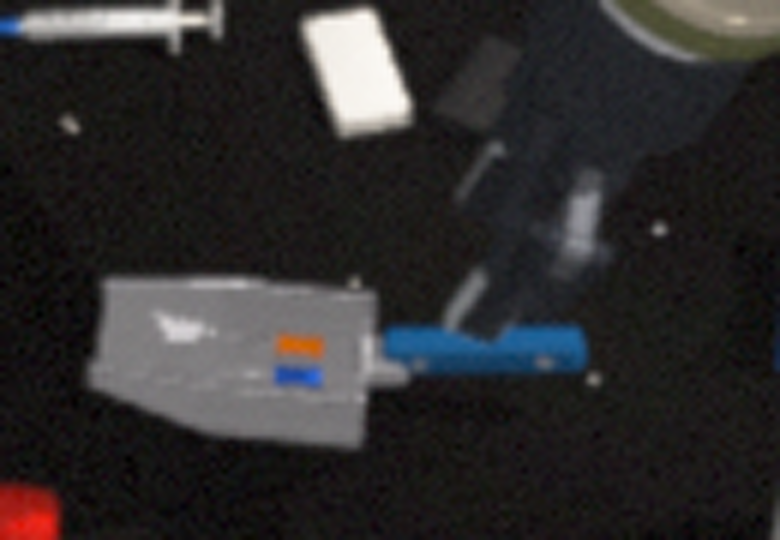

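View pics/p2.png

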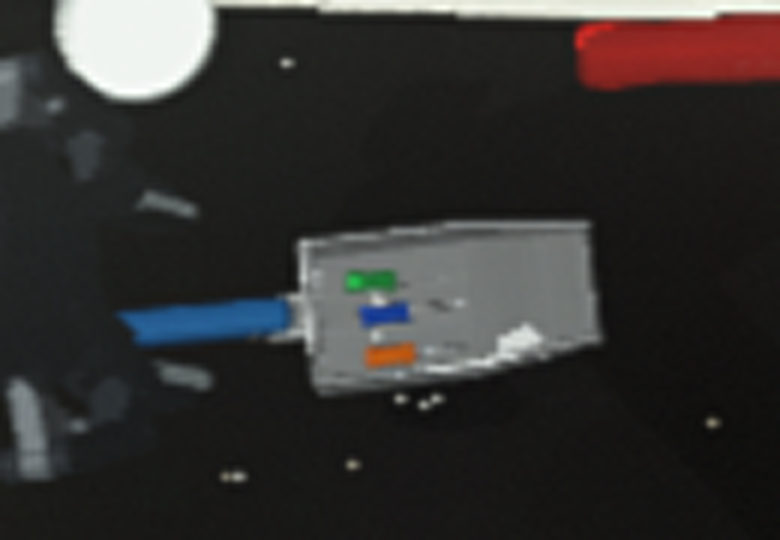

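The fingers straddle the handle in both views, at (465,300)/(580,220) in the scene crop and (170,205)/(185,375) in the top crop. I'll descend and close.

```bash
python3 -m creep '{"translation":[[4,0,9],[5,0.2,12],[5,0.3,12],[5,0,12],[3.8,0,9.7],[0,0,0],[0,0,0]],"rotation":[[0,0,0],[0,0,0],[0,0,0],[0,0,0],[0,0,0],[0,0,0],[0,0,0]],"claw":[50,50,50,50,50,50,50]}' 40| tail -n 5; python3 go.py 461 181.5 16
```

```text
time: 4.1
tool_pos: [462.4, 183.1, 18.0]
tcp_rot: [-179.9, 20.1, 97.9]
ft_force: [1.4, 0.4, 0.3]
finger_gap: 50.1
now [462.4 183.1  18. ] [-179.9   20.1   97.9] F [1.4 0.4 0.3] gap 50.1 t 4.1
d tool [-0.6 -1.6  2.4]
```

```bash
python3 -m creep '{"translation":[[-0.5,-1,1.5],[0,0,0],[0,0,0],[0,0,0],[0,0,0],[0,0,0],[0,0,0],[0,0,0]],"rotation":[[0,0,0],[0,0,0],[0,0,0],[0,0,0],[0,0,0],[0,0,0],[0,0,0],[0,0,0]],"claw":[40,32,26,22,18,14,10,8]}' 60| tail -n 5
python3 - <<'E'
from h import *
a=snapshot("scene");b=snapshot("top");crop(a,310,195,130,90,6,"pics/p3.png");crop(b,215,205,130,90,6,"pics/p4.png")
E
```

```text
time: 4.9
tool_pos: [461.9, 182.2, 17.4]
tcp_rot: [180.0, 20.1, 97.9]
ft_force: [-1.6, 0.7, 1.7]
finger_gap: 11.6
```

View pics/p3.png

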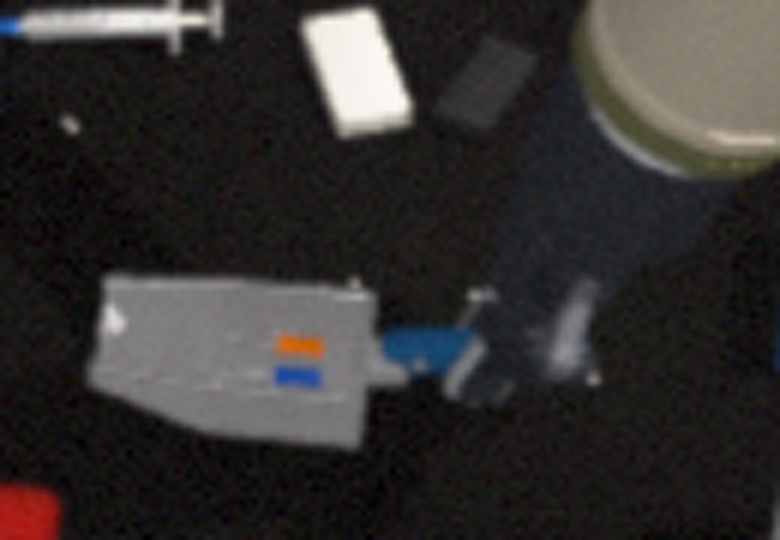

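View pics/p4.png

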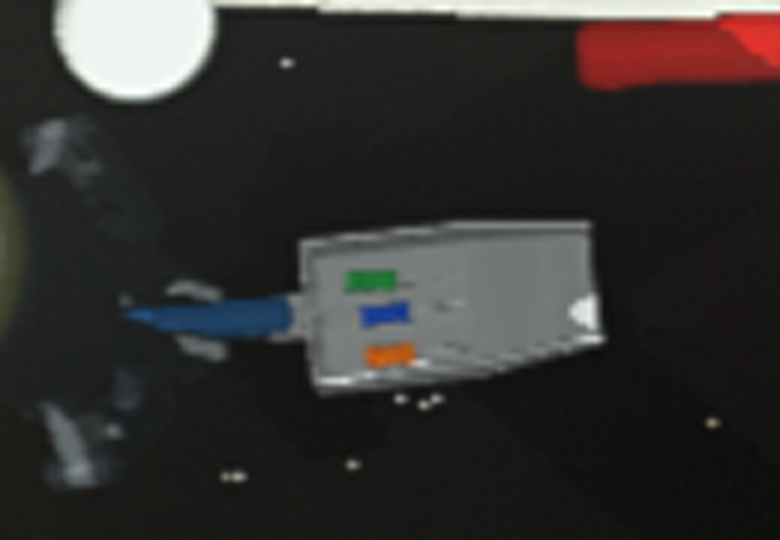

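```bash
python3 -m creep '{"translation":[[0,0,0],[0,0,0],[0,0,0]],"rotation":[[0,0,0],[0,0,0],[0,0,0]],"claw":[4,4,4]}' 60| tail -n 5; python3 go.py 461.9 182.2 50
```

```text
time: 5.3
tool_pos: [461.9, 182.3, 17.3]
tcp_rot: [180.0, 20.0, 97.9]
ft_force: [-0.7, 1.3, 3.4]
finger_gap: 12.2
now [461.9 182.3  17.3] [180.   20.   97.9] F [-0.7  1.3  3.4] gap 12.2 t 5.3
d tool [-11.3  -0.  -30.7]
```

```bash
python3 -m creep '{"translation":[[-1,0,-3],[-2,0,-6],[-4,0,-11],[-4,0,-11],[-4,0,-11],[-4,0,-11],[-2,0,-5],[0,0,0],[0,0,0]],"rotation":[[0,0,0],[0,0,0],[0,0,0],[0,0,0],[0,0,0],[0,0,0],[0,0,0],[0,0,0],[0,0,0]],"claw":[4,4,4,4,4,4,4,4,4]}' 60| tail -n 5
python3 - <<'E'
from h import *
a=snapshot("scene");b=snapshot("top");crop(a,300,175,130,90,6,"pics/q3.png");crop(b,215,205,130,90,6,"pics/q4.png")
np.save("s1.npy",np.array([a,b],dtype=object),allow_pickle=True)
E
```

```text
time: 6.2
tool_pos: [461.6, 182.3, 78.7]
tcp_rot: [-180.0, 20.1, 97.9]
ft_force: [-1.1, -0.4, -1.8]
finger_gap: 12.1
```

View pics/q3.png

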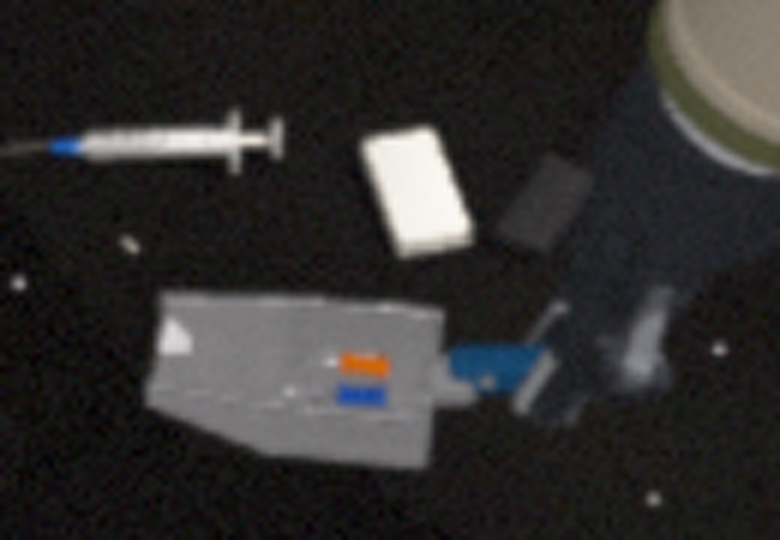

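View pics/q4.png

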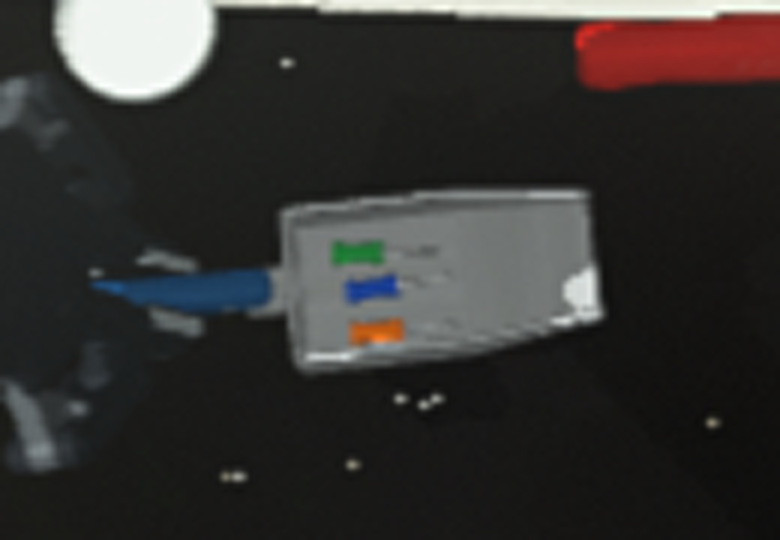

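Run:
```python
from h import *
from scipy.spatial.transform import Rotation as R
a,b=np.load("s1.npy",allow_pickle=True)
u=lambda x0,y0,k,X,Y:((X+.5)/k-.5+x0,(Y+.5)/k-.5+y0)
c1=lambda X,Y:u(300,175,6,X,Y);c2=lambda X,Y:u(215,205,6,X,Y)
s=sense();M=R.from_euler('xyz',s['tcp_rot'],degrees=True).as_matrix();P={}
for n,p,q in [("lipLo",c1(162,292),c2(601,318)),("lipHi",c1(149,388),c2(585,191)),("rearLo",c1(443,311),c2(303,363)),("rearHi",c1(430,409),c2(283,211))]:
    X,e=tri(a,p,b,q);P[n]=X;print(n,X.round(1),round(e,1))
l=(P["lipLo"]+P["lipHi"])/2;r=(P["rearLo"]+P["rearHi"])/2;d=l-r
print("walltop lip mid",l,"rear",r,"len",np.linalg.norm(d),"az",np.degrees(np.arctan2(-d[1],-d[0])),"el",np.degrees(np.arcsin(d[2]/np.linalg.norm(d))))
for n,X in(("lip",l),("rear",r)): print(n,"in tool",(M.T@(X-s['tool_pos'])).round(1))
# expected from nominal: grasp point=(0,0,-19) at cup (0,76,34)
t=np.radians(20.1);ex=np.array([0,0,-19.])
def cup2tool(y,z,dy=0,dz=0):
    # cup +y -> tool (cos t,0,-sin t); cup +z -> tool (-sin t,0,-cos t)
    return ex+(y-76)*np.array([np.cos(t),0,-np.sin(t)])+(z-34)*np.array([-np.sin(t),0,-np.cos(t)])
print("nominal walltop lip",cup2tool(-75,28),"rear",cup2tool(30,28),"lip",cup2tool(-75,17))
```

```text
lipLo [458.   34.7  90.5] 0.9
lipHi [502.8  41.8  87.4] 0.2
rearLo [439.3 138.2  89. ] 3.2
rearHi [491.4 146.   94. ] 1.2
walltop lip mid [480.35234155  38.27873319  88.93719688] rear [465.3765841  142.11493935  91.48440695] len 104.94150418869432 az 98.20688212071482 el -1.3908579116967263
lip in tool [-139.9   -0.9   39.7]
rear in tool [-42.3  -1.4   1.3]
nominal walltop lip [-139.7412739     0.           38.52717939] rear [-41.13637743   0.           2.44291146] lip [-135.96101726    0.           48.85721617]
```

```bash
cat > way.py <<'E'
import numpy as np
from scipy.spatial.transform import Rotation as R
C=np.array([441,-238.3,105.]);Y=np.radians(104.9);by=np.array([np.cos(Y),np.sin(Y),0]);k=np.array([0,0,1.])
a=np.radians(28);Sl=-by*np.cos(a)+k*np.sin(a);N=by*np.sin(a)+k*np.cos(a)
V=np.array([-136,-1,49.5])
def lip(u,n): return C+(u-29.5)*Sl-n*N
def rot(T,yaw=104.9): return R.from_euler('xyz',[180,20.1-T,yaw],degrees=True)
def tcp(u,n,T): return lip(u,n)-rot(T).apply(V)
def rel(M0,p0,M1,p1):
    return M0.as_matrix().T@(p1-p0),(M0.inv()*M1).as_rotvec()
def lipnow(p,e):
    M=R.from_euler('xyz',e,degrees=True);L=p+M.apply(V)-C
    return L@Sl+29.5,-(L@N),L@np.array([by[1],-by[0],0]),20.1-e[1]
W=[(42,-60,0),(42,-40,20),(42,-5,24),(42,8,26),(39,22,35),(36,31,41),(32,38,48),(28,43,55)]
if __name__=="__main__":
    from bench import *
    s=sense();p=s['tool_pos'];M=R.from_euler('xyz',s['tcp_rot'],degrees=True)
    print("now",lipnow(p,s['tcp_rot']))
    for w in W:
        p1=tcp(*w);M1=rot(w[2]);d,r=rel(M,p,M1,p1);print(w,"tcp",p1.round(1),"dtool",d.round(1),"rv",r.round(3));p,M=p1,M1
E
python3 way.py
```

```text
now (np.float64(-210.33827483316998), np.float64(-97.39025490063709), np.float64(109.06236503946865), np.float64(0.023779513632618432))
(42, -60, 0) tcp [400.3 -81.6 163.6] dtool [-266.7  -96.7    6.7] rv [-0.043 -0.    -0.114]
(42, -40, 20) tcp [405.  -99.1 195.4] dtool [-27.9  -0.  -23.7] rv [-0.     0.349 -0.   ]
(42, -5, 24) tcp [ 410.2 -118.6  173.9] dtool [-20.2  -0.   21.6] rv [-0.    0.07  0.  ]
(42, 8, 26) tcp [ 412.3 -126.5  167. ] dtool [-8.7  0.   6.3] rv [0.    0.035 0.   ]
(39, 22, 35) tcp [ 416.3 -141.4  172.8] dtool [-14.7  -0.   -7.4] rv [-0.     0.157  0.   ]
(36, 31, 41) tcp [ 419.1 -151.9  175.4] dtool [-9.8  0.  -5.3] rv [0.    0.105 0.   ]
(32, 38, 48) tcp [ 422.2 -163.6  180. ] dtool [-9.7 -0.  -8.6] rv [ 0.     0.122 -0.   ]
(28, 43, 55) tcp [ 425.4 -175.9  184.7] dtool [ -8.9   0.  -10.1] rv [0.    0.122 0.   ]
```

```bash
python3 -m creep '{"translation":[[-6,-2,-1],[-12,-4,-1],[-18,-7,0],[-22,-8,0],[-24,-9,0],[-24,-9,1],[-24,-9,1],[-24,-9,1],[-24,-9,1],[-24,-9,1]],"rotation":[[0,0,0],[0,0,0],[0,0,0],[0,0,0],[0,0,0],[0,0,0],[0,0,0],[0,0,0],[0,0,0],[0,0,0]],"claw":[4,4,4,4,4,4,4,4,4,4]}' 60| tail -n 5; python3 -m creep '{"translation":[[-22,-8,1],[-18,-6,1],[-12,-4,1],[-8,-2,0],[-4,-1,0],[0,0,0]],"rotation":[[0,0,0],[0,0,0],[0,0,0],[0,0,0],[0,0,0],[0,0,0]],"claw":[4,4,4,4,4,4]}' 60| tail -n 5; python3 way.py|head -2
```

```text
time: 7.3
tool_pos: [412.8, -18.5, 145.6]
tcp_rot: [-180.0, 20.1, 97.9]
ft_force: [0.6, -0.3, -2.3]
finger_gap: 12.0
time: 7.9
tool_pos: [401.2, -80.8, 164.6]
tcp_rot: [180.0, 20.1, 97.9]
ft_force: [-0.2, 0.5, -0.5]
finger_gap: 11.9
now (np.float64(40.81886183254401), np.float64(-61.65807447387681), np.float64(-16.655916145326522), np.float64(0.04197396496025618))
(42, -60, 0) tcp [400.3 -81.6 163.6] dtool [-0.3 -1.   1.2] rv [-0.042 -0.001 -0.115]
```

```bash
python3 -m creep '{"translation":[[0,-0.5,0],[0,-0.5,1],[0,0,0],[0,0,0]],"rotation":[[-0.014,0,-0.038],[-0.014,0,-0.039],[-0.014,0,-0.038],[0,0,0]],"claw":[4,4,4,4]}' 60| tail -n 5;  python3 way.py|head -3
python3 - <<'E'
from h import *
a=snapshot("scene");b=snapshot("top");crop(a,160,90,200,150,4,"pics/r1.png");crop(b,340,195,190,140,4,"pics/r2.png")
np.save("s2.npy",np.array([a,b],dtype=object),allow_pickle=True)
E
```

```text
time: 8.3
tool_pos: [400.1, -80.4, 163.1]
tcp_rot: [-180.0, 20.0, 105.0]
ft_force: [-1.1, -0.3, -1.7]
finger_gap: 12.3
now (np.float64(40.61837921981887), np.float64(-59.97383162583951), np.float64(0.3540600235907185), np.float64(0.06608006678800749))
(42, -60, 0) tcp [400.3 -81.6 163.6] dtool [-1.3 -0.1 -0.1] rv [ 0.    -0.001  0.002]
(42, -40, 20) tcp [405.  -99.1 195.4] dtool [-27.9  -0.  -23.7] rv [-0.     0.349 -0.   ]
```

View pics/r1.png

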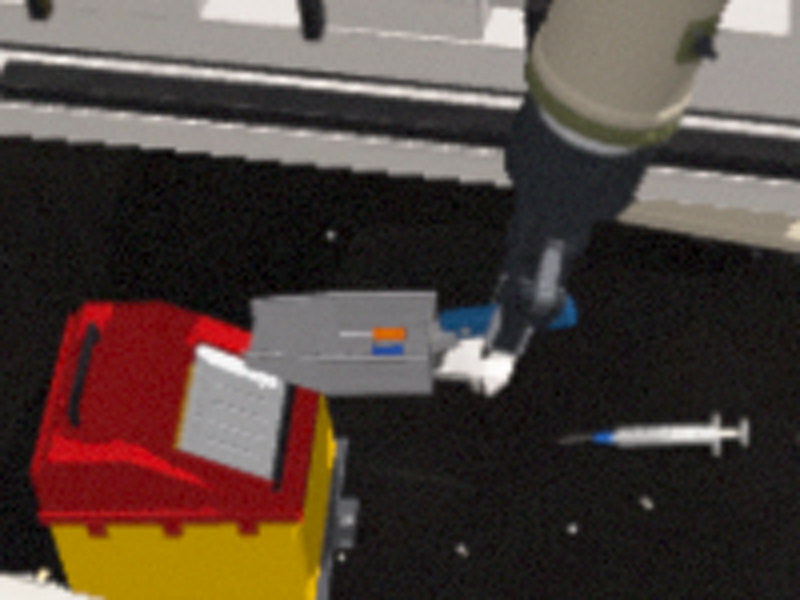

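View pics/r2.png

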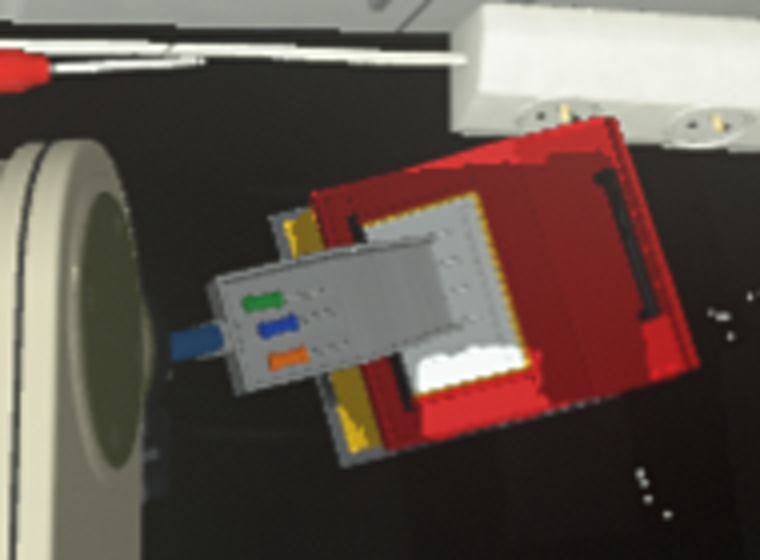

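Run:
```python
from h import *
import way
a,b=np.load("s2.npy",allow_pickle=True)
u=lambda x0,y0,k,X,Y:((X+.5)/k-.5+x0,(Y+.5)/k-.5+y0)
c1=lambda X,Y:u(160,90,4,X,Y);c2=lambda X,Y:u(340,195,4,X,Y)
L=[]
for p,q in [(c1(253,299),c2(462,326)),(c1(246,354),c2(436,237))]:
    X,e=tri(a,p,b,q);L.append(X);print(X.round(1),round(e,1))
m=(L[0]+L[1])/2;print("meas",m)
s=sense();M=way.R.from_euler('xyz',s['tcp_rot'],degrees=True)
P=s['tool_pos']+M.apply([-139.8,-1,39]);print("pred walltop",P)
for X in [s['tool_pos']+M.apply([-139.8,dx,39]) for dx in(-22,22)]: print(proj(a,X),proj(b,X))
print(c1(253,299),c1(246,354),c2(462,326),c2(436,237))
```

```text
[ 416.3 -225.4  176.1] 0.2
[ 457.8 -214.2  174.1] 2.3
meas [ 437.05520358 -219.79637325  175.07159022]
pred walltop [ 436.54120612 -220.66216271  174.59972469]
[222.67197964 164.76763066] [455.14430553 276.25584277]
[220.19406807 178.06803281] [448.38037157 253.48248528]
(222.875, 164.375) (221.125, 178.125) (455.125, 276.125) (448.625, 253.875)
```

```bash
cat > seg.py <<'E'
import sys,json
from way import *
from bench import *
s=sense();p=s['tool_pos'];M=R.from_euler('xyz',s['tcp_rot'],degrees=True)
u,n,x,T=lipnow(p,s['tcp_rot']);print("lip u,n,x,T",np.round([u,n,x,T],1),"F",s['ft_force'].round(1),"gap",round(s['finger_gap'],1),"t",s['time'])
c=np.array([u,n,T])
for g in sys.argv[1:]:
    *w,k=[float(v) for v in g.split(',')];w=np.array(w);k=int(k)
    for i in range(1,k+1):
        v=c+(w-c)*i/k;p1=tcp(*v);M1=rot(v[2]);d,r=rel(M,p,M1,p1);print(v.round(1),"d",d.round(1),"r",r.round(3));p,M=p1,M1
    c=w
E
python3 seg.py 42,-40,20,5 42,-6,24,5
```

```text
lip u,n,x,T [ 40.9 -60.1   0.2   0.1] F [-0.5  0.4 -2.3] gap 12.1 t 8.4
[ 41.1 -56.1   4. ] d [-4.5 -0.3 -5.4] r [-0.    0.07 -0.  ]
[ 41.3 -52.1   8. ] d [-4.8 -0.  -5.4] r [-0.    0.07 -0.  ]
[ 41.6 -48.   12. ] d [-5.1  0.  -5.5] r [-0.    0.07  0.  ]
[ 41.8 -44.   16. ] d [-5.4 -0.  -5.6] r [0.   0.07 0.  ]
[ 42. -40.  20.] d [-5.6  0.  -5.8] r [0.   0.07 0.  ]
[ 42.  -33.2  20.8] d [-3.9 -0.   4.1] r [0.    0.014 0.   ]
[ 42.  -26.4  21.6] d [-4.   0.   4.1] r [-0.     0.014 -0.   ]
[ 42.  -19.6  22.4] d [-4.1  0.   4. ] r [0.    0.014 0.   ]
[ 42.  -12.8  23.2] d [-4.1 -0.   4. ] r [-0.     0.014  0.   ]
[42. -6. 24.] d [-4.2 -0.   3.9] r [ 0.     0.014 -0.   ]
```

```bash
python3 -m creep '{"translation":[[-4.5,-0.2,-5.4],[-4.8,0,-5.4],[-5.1,0,-5.5],[-5.4,0,-5.6],[-5.6,0,-5.8],[-3.9,0,4.1],[-4,0,4.1],[-4.1,0,4],[-4.1,0,4],[-4.2,0,3.9]],"rotation":[[0,0.07,0],[0,0.07,0],[0,0.07,0],[0,0.07,0],[0,0.07,0],[0,0.014,0],[0,0.014,0],[0,0.014,0],[0,0.014,0],[0,0.014,0]],"claw":[4,4,4,4,4,4,4,4,4,4]}' 60| tail -n 5;  python3 -m creep '{"translation":[[0,0,0]],"rotation":[[0,0,0]],"claw":[4]}'|tail -n 2; python3 seg.py 42,8,26,3 39,22,35,3 36,31,41,2 32,38,48,2 28,43,55,2
python3 - <<'E'
from h import *
a=snapshot("scene");b=snapshot("top");crop(a,160,90,200,150,4,"pics/t1.png");crop(b,340,195,190,140,4,"pics/t2.png")
E
```

```text
time: 9.4
tool_pos: [410.0, -118.2, 174.0]
tcp_rot: [-180.0, -4.1, 105.0]
ft_force: [0.4, 0.7, -1.5]
finger_gap: 12.0
ft_force: [-0.4, 0.1, -2.1]
finger_gap: 12.0
lip u,n,x,T [41.5 -4.7 -0.5 24.2] F [-0.4  0.1 -2.1] gap 12.0 t 9.5
[41.7 -0.4 24.8] d [-2.9  0.4  2.1] r [-0.001  0.011 -0.   ]
[41.8  3.8 25.4] d [-2.9  0.   2. ] r [ 0.     0.011 -0.   ]
[42.  8. 26.] d [-3.  0.  2.] r [-0.     0.011  0.   ]
[41.  12.7 29. ] d [-4.5 -0.  -2.6] r [0.    0.052 0.   ]
[40.  17.3 32. ] d [-4.8  0.  -2.7] r [0.    0.052 0.   ]
[39. 22. 35.] d [-5.  -0.  -2.8] r [-0.     0.052  0.   ]
[37.5 26.5 38. ] d [-4.7  0.  -2.7] r [0.    0.052 0.   ]
[36. 31. 41.] d [-5.  -0.  -2.8] r [0.    0.052 0.   ]
[34.  34.5 44.5] d [-4.6  0.  -4.4] r [ 0.     0.061 -0.   ]
[32. 38. 48.] d [-4.8 -0.  -4.5] r [0.    0.061 0.   ]
[30.  40.5 51.5] d [-4.2  0.  -5.2] r [ 0.     0.061 -0.   ]
[28. 43. 55.] d [-4.4 -0.  -5.2] r [0.    0.061 0.   ]
```

View pics/t1.png

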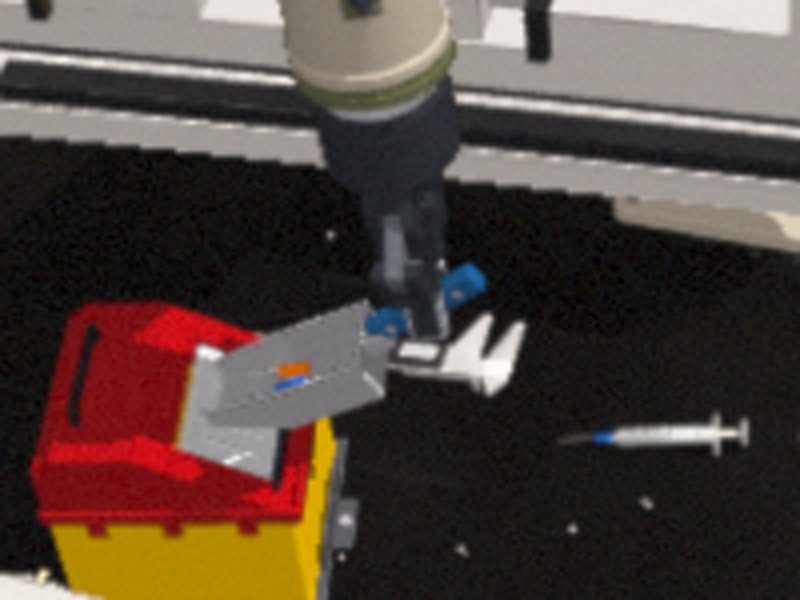

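View pics/t2.png

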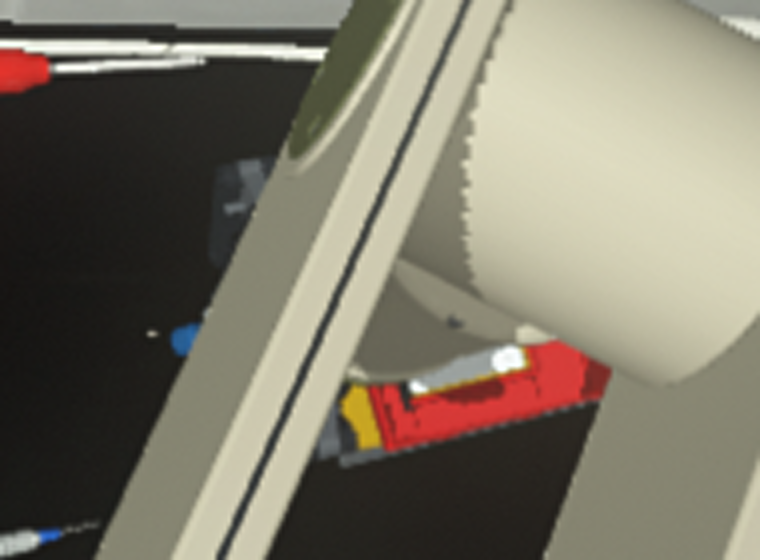

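The lip hovers over the flap (scene crop 205,415), with the needles at (292,370). The arm blocks the top view, so the scene view will guide the rest.

```bash
python3 -m creep '{"translation":[[-2.9,0.3,2.1],[-2.9,0,2],[-3,0,2],[-4.5,0,-2.6],[-4.8,0,-2.7],[-5,0,-2.8],[0,0,0]],"rotation":[[0,0.011,0],[0,0.011,0],[0,0.011,0],[0,0.052,0],[0,0.052,0],[0,0.052,0],[0,0,0]],"claw":[4,4,4,4,4,4,4]}' 60| tail -n 5;   python3 seg.py 36,31,41,2 32,38,48,2 28,43,55,2
python3 - <<'E'
from h import *
a=snapshot("scene");crop(a,160,90,200,150,4,"pics/v1.png")
E
```

```text
time: 10.3
tool_pos: [416.9, -142.8, 173.6]
tcp_rot: [-180.0, -14.9, 104.8]
ft_force: [-0.4, -0.1, -0.7]
finger_gap: 12.0
lip u,n,x,T [40.7 22.   0.  35. ] F [-0.4 -0.1 -0.7] gap 12.0 t 10.3
[38.3 26.5 38. ] d [-4.1 -0.2 -2.2] r [ 0.     0.052 -0.002]
[36. 31. 41.] d [-4.4 -0.  -2.2] r [-0.     0.052  0.   ]
[34.  34.5 44.5] d [-4.6  0.  -4.4] r [ 0.     0.061 -0.   ]
[32. 38. 48.] d [-4.8 -0.  -4.5] r [0.    0.061 0.   ]
[30.  40.5 51.5] d [-4.2  0.  -5.2] r [ 0.     0.061 -0.   ]
[28. 43. 55.] d [-4.4 -0.  -5.2] r [0.    0.061 0.   ]
```

View pics/v1.png

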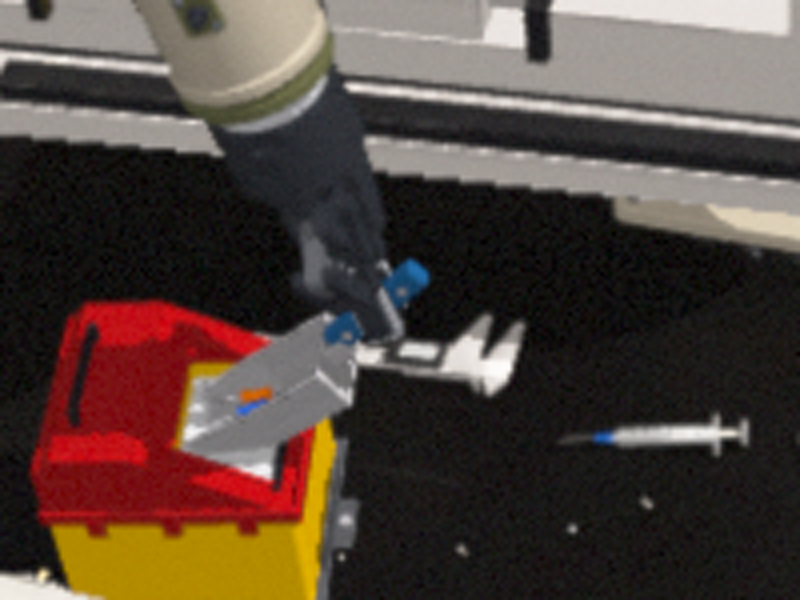

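The flap is opening (yellow interior visible at 205,375) and the needles have slid to the foot of the spout at (255,400). I'll continue.

```bash
python3 -m creep '{"translation":[[-4.1,-0.2,-2.2],[-4.4,0,-2.2],[-4.6,0,-4.4],[-4.8,0,-4.5],[-4.2,0,-5.2],[-4.4,0,-5.2],[0,0,0],[0,0,0]],"rotation":[[0,0.052,-0.002],[0,0.052,0],[0,0.061,0],[0,0.061,0],[0,0.061,0],[0,0.061,0],[0,0,0],[0,0,0]],"claw":[4,4,4,4,4,4,4,4]}' 60| tail -n 5;   python3 seg.py 28,43,58,1
python3 - <<'E'
from h import *
a=snapshot("scene");crop(a,160,90,200,150,4,"pics/v2.png")
E
```

```text
time: 11.15
tool_pos: [425.3, -174.3, 184.7]
tcp_rot: [-180.0, -34.7, 105.0]
ft_force: [0.2, -0.9, -0.8]
finger_gap: 12.3
lip u,n,x,T [27.2 42.2  0.4 54.8] F [ 0.2 -0.9 -0.8] gap 12.3 t 11.15
[28. 43. 58.] d [-4.1 -0.3 -8. ] r [-0.001  0.056  0.002]
```

View pics/v2.png

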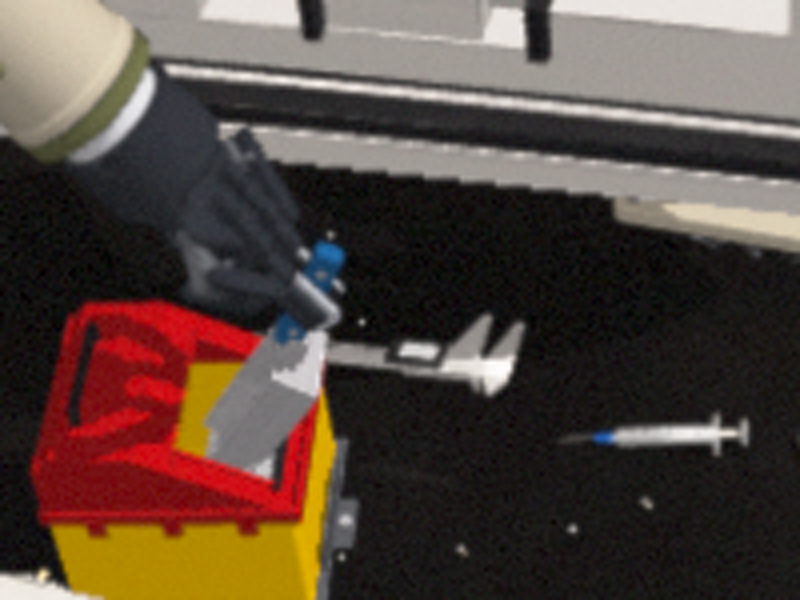

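```bash
python3 -m creep '{"translation":[[-2,0,-4],[-2,0,-4],[0,0,0],[0,0,0],[0,0,0],[0,0,0],[0,0,0],[0,0,0]],"rotation":[[0,0.045,0],[0,0.045,0],[0,0,0],[0,0,0],[0,0,0],[0,0,0],[0,0,0],[0,0,0]],"claw":[4,4,4,4,4,4,4,4]}' 60| tail -n 5;   python3 seg.py
python3 - <<'E'
from h import *
a=snapshot("scene");crop(a,185,150,80,80,7,"pics/v3.png")
b=snapshot("top");crop(b,340,195,190,140,4,"pics/v4.png")
E
```

```text
time: 12.0
tool_pos: [427.4, -181.7, 189.4]
tcp_rot: [179.9, -39.9, 105.1]
ft_force: [-0.1, -0.5, 0.2]
finger_gap: 12.0
lip u,n,x,T [23.  42.8  0.7 60. ] F [-0.1 -0.5  0.2] gap 12.0 t 12.0
```

View pics/v3.png

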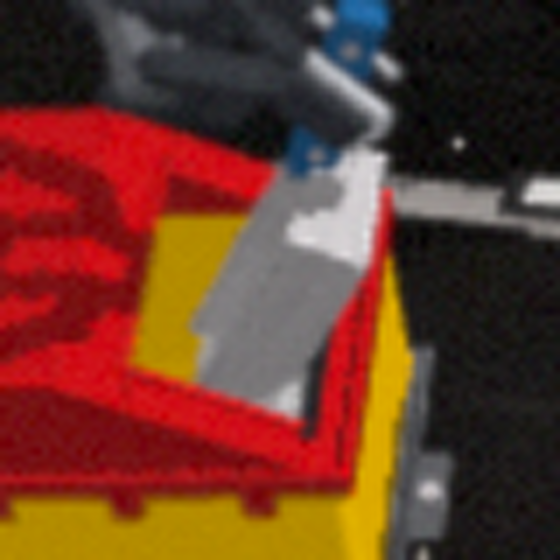

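View pics/v4.png

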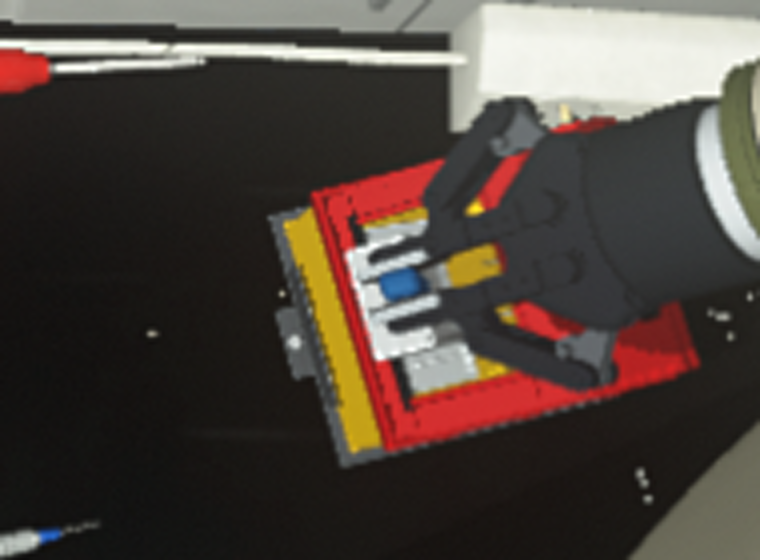

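No needles are in view in the cup or on the flap. I'll give it a small wiggle, then reverse the path.

```bash
python3 -m creep '{"translation":[[0,2,0],[0,-2,0],[0,-2,0],[0,2,0],[0,0,0],[0,0,0]],"rotation":[[0,0,0],[0,0,0],[0,0,0],[0,0,0],[0,0,0],[0,0,0]],"claw":[4,4,4,4,4,4]}' 60| tail -n 2;   python3 seg.py  28,42,55,2 32,37,48,2 37,30,41,2 41,21,34,2
```

```text
ft_force: [-0.9, -0.6, -0.0]
finger_gap: 12.1
lip u,n,x,T [23.  43.1  0.5 60. ] F [-0.9 -0.6 -0. ] gap 12.1 t 12.7
[25.5 42.5 57.5] d [ 1.6 -0.2  3.5] r [-0.001 -0.044  0.002]
[28. 42. 55.] d [1.5 0.  3.5] r [ 0.    -0.044  0.   ]
[30.  39.5 51.5] d [4.1 0.  5.5] r [-0.    -0.061  0.   ]
[32. 37. 48.] d [ 3.9 -0.   5.4] r [ 0.    -0.061  0.   ]
[34.5 33.5 44.5] d [4.3 0.  4.4] r [-0.    -0.061 -0.   ]
[37. 30. 41.] d [ 4.  -0.   4.3] r [ 0.    -0.061  0.   ]
[39.  25.5 37.5] d [4.8 0.  3.9] r [ 0.    -0.061 -0.   ]
[41. 21. 34.] d [4.6 0.  3.8] r [ 0.    -0.061  0.   ]
```

```bash
python3 -m creep '{"translation":[[1.6,0,3.5],[1.5,0,3.5],[4.1,0,5.5],[3.9,0,5.4],[4.3,0,4.4],[4,0,4.3],[0,0,0]],"rotation":[[0,-0.044,0],[0,-0.044,0],[0,-0.061,0],[0,-0.061,0],[0,-0.061,0],[0,-0.061,0],[0,0,0]],"claw":[4,4,4,4,4,4,4]}' 60| tail -n 2;   python3 seg.py 41,21,34,2 42,8,26,3 42,-6,24,3 42,-40,20,5
python3 - <<'E'
from h import *
a=snapshot("scene");crop(a,185,150,80,80,7,"pics/w1.png")
E
```

```text
ft_force: [0.6, -0.3, 0.1]
finger_gap: 11.9
lip u,n,x,T [36.4 28.8  1.1 40.9] F [ 0.6 -0.3  0.1] gap 11.9 t 13.4
[38.7 24.9 37.5] d [ 4.1 -0.4  4. ] r [ 0.    -0.06   0.004]
[41. 21. 34.] d [ 3.9 -0.   3.9] r [ 0.   -0.06 -0.  ]
[41.3 16.7 31.3] d [ 4.8 -0.   2.9] r [ 0.    -0.047 -0.   ]
[41.7 12.3 28.7] d [ 4.6 -0.   2.8] r [ 0.    -0.047 -0.   ]
[42.  8. 26.] d [4.5 0.  2.7] r [ 0.    -0.047 -0.   ]
[42.   3.3 25.3] d [ 3.2 -0.  -2.3] r [ 0.    -0.012 -0.   ]
[42.  -1.3 24.7] d [ 3.1 -0.  -2.3] r [ 0.    -0.012 -0.   ]
[42. -6. 24.] d [ 3.1  0.  -2.3] r [ 0.    -0.012 -0.   ]
[ 42.  -12.8  23.2] d [ 4.3  0.  -3.9] r [-0.    -0.014  0.   ]
[ 42.  -19.6  22.4] d [ 4.2  0.  -3.9] r [ 0.    -0.014 -0.   ]
[ 42.  -26.4  21.6] d [ 4.1 -0.  -4. ] r [ 0.    -0.014 -0.   ]
[ 42.  -33.2  20.8] d [ 4. -0. -4.] r [ 0.    -0.014  0.   ]
[ 42. -40.  20.] d [ 3.9  0.  -4.1] r [ 0.    -0.014 -0.   ]
```

View pics/w1.png

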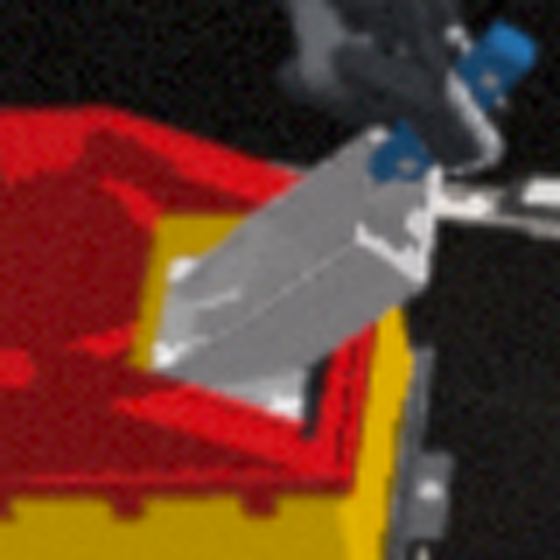

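```bash
python3 -m creep '{"translation":[[4.1,-0.3,4],[3.9,0,3.9],[4.8,0,2.9],[4.6,0,2.8],[4.5,0,2.7],[3.2,0,-2.3],[3.1,0,-2.3],[3.1,0,-2.3],[4.3,0,-3.9],[4.2,0,-3.9]],"rotation":[[0,-0.06,0.004],[0,-0.06,0],[0,-0.047,0],[0,-0.047,0],[0,-0.047,0],[0,-0.012,0],[0,-0.012,0],[0,-0.012,0],[0,-0.014,0],[0,-0.014,0]],"claw":[4,4,4,4,4,4,4,4,4,4]}' 60| tail -n 2;   python3 seg.py 42,-40,20,3 42,-60,0,5
```

```text
ft_force: [-0.2, 0.7, -1.5]
finger_gap: 11.9
lip u,n,x,T [ 42.9 -18.9  -0.5  22.4] F [-0.2  0.7 -1.5] gap 11.9 t 14.45
[ 42.6 -25.9  21.6] d [ 4.5  0.1 -4. ] r [-0.001 -0.014 -0.002]
[ 42.3 -33.   20.8] d [ 4.4  0.  -4.1] r [ 0.    -0.014  0.   ]
[ 42. -40.  20.] d [ 4.3 -0.  -4.1] r [ 0.    -0.014 -0.   ]
[ 42. -44.  16.] d [5.  0.  6.1] r [ 0.   -0.07  0.  ]
[ 42. -48.  12.] d [ 4.7 -0.   6. ] r [ 0.   -0.07 -0.  ]
[ 42. -52.   8.] d [4.5 0.  5.8] r [-0.   -0.07 -0.  ]
[ 42. -56.   4.] d [ 4.2 -0.   5.8] r [ 0.   -0.07 -0.  ]
[ 42. -60.   0.] d [3.9 0.  5.7] r [ 0.   -0.07 -0.  ]
```

```bash
python3 -m creep '{"translation":[[4.5,0,-4],[4.4,0,-4.1],[4.3,0,-4.1],[5,0,6.1],[4.7,0,6],[4.5,0,5.8],[4.2,0,5.8],[3.9,0,5.7],[0,0,0]],"rotation":[[0,-0.014,-0.002],[0,-0.014,0],[0,-0.014,0],[0,-0.07,0],[0,-0.07,0],[0,-0.07,0],[0,-0.07,0],[0,-0.07,0],[0,0,0]],"claw":[4,4,4,4,4,4,4,4,4]}' 60| tail -n 2;   python3 seg.py
python3 - <<'E'
from h import *
a=snapshot("scene");b=snapshot("top");crop(a,160,90,200,150,4,"pics/x1.png");crop(b,340,195,190,140,4,"pics/x2.png")
E
```

```text
ft_force: [-0.1, 0.0, -1.4]
finger_gap: 11.7
lip u,n,x,T [ 39.6 -59.4  -0.2  -0.1] F [-0.1  0.  -1.4] gap 11.7 t 15.35
```

View pics/x1.png

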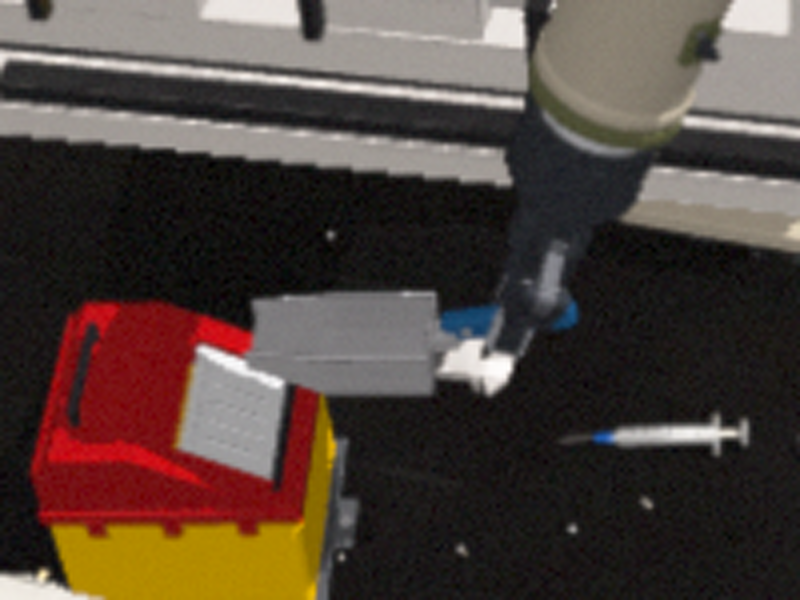

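View pics/x2.png

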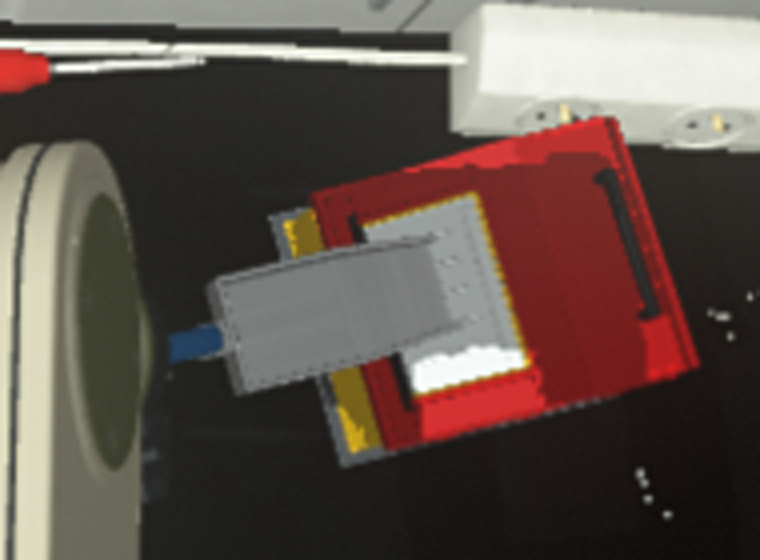

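The cup is empty (top crop 330,310) and the flap is flush and shut (450,290). I'll take the cup back to its original spot.

```bash
python3 -m creep '{"translation":[[6,1.5,0],[12,4,0],[20,6,0],[24,9,-1],[24,9,-1],[24,9,-1],[24,9,-1],[24,9,-1],[24,9,-1]],"rotation":[[0.014,0,0.038],[0.014,0,0.039],[0.014,0,0.038],[0,0,0],[0,0,0],[0,0,0],[0,0,0],[0,0,0],[0,0,0]],"claw":[4,4,4,4,4,4,4,4,4]}' 60| tail -n 4; python3 go.py 461.7 182.3 50
```

```text
tool_pos: [440.2, 99.5, 106.6]
tcp_rot: [180.0, 20.1, 97.8]
ft_force: [1.5, 0.2, -1.2]
finger_gap: 12.2
now [440.2  99.5 106.6] [180.   20.1  97.8] F [ 1.5  0.2 -1.2] gap 12.2 t 16.35
d tool [93.7 32.6 26. ]
```

```bash
python3 -m creep '{"translation":[[22,8,5],[20,8,6],[18,6,6],[14,5,5],[10,3,3],[6,2,1],[0,0,0],[0,0,0]],"rotation":[[0,0,0],[0,0,0],[0,0,0],[0,0,0],[0,0,0],[0,0,0],[0,0,0],[0,0,0]],"claw":[4,4,4,4,4,4,4,4]}' 60| tail -n 4; python3 go.py 461.9 182.3 17.2;python3 go.py 461.9 182.3 20
```

```text
tool_pos: [460.5, 177.7, 51.0]
tcp_rot: [-180.0, 20.2, 97.9]
ft_force: [0.9, 0.2, -0.5]
finger_gap: 11.8
now [460.5 177.7  51. ] [-180.    20.2   97.9] F [ 0.9  0.2 -0.5] gap 11.8 t 17.15
d tool [15.7  2.  30.3]
now [460.5 177.7  51. ] [-180.    20.2   97.9] F [ 0.9  0.2 -0.5] gap 11.8 t 17.15
d tool [14.8  2.  27.6]
```

```bash
python3 -m creep '{"translation":[[3,0.4,6],[4,0.6,7],[3,0.5,6],[3,0.5,4],[1.8,0,4],[0,0,0],[0,0,0]],"rotation":[[0,0,0],[0,0,0],[0,0,0],[0,0,0],[0,0,0],[0,0,0],[0,0,0]],"claw":[4,4,4,4,4,4,4]}' 60| tail -n 4; python3 go.py 461.9 182.3 17.2
```

```text
tool_pos: [461.4, 182.8, 20.0]
tcp_rot: [-180.0, 20.2, 97.9]
ft_force: [0.6, 0.0, -0.3]
finger_gap: 11.9
now [461.4 182.8  20. ] [-180.    20.2   97.9] F [ 0.6  0.  -0.3] gap 11.9 t 17.85
d tool [0.4 0.4 2.8]
```

```bash
python3 -m creep '{"translation":[[0.4,0,1],[0.3,0,0.8],[0.2,0,0.6],[0,0,0]],"rotation":[[0,0,0],[0,0,0],[0,0,0],[0,0,0]],"claw":[4,4,4,4]}' 60| tail -n 4; python3 -m creep '{"translation":[[0.1,0,0.3],[0.1,0,0.3],[0,0,0]],"rotation":[[0,0,0],[0,0,0],[0,0,0]],"claw":[4,4,4]}' 60| tail -n 4
```

```text
tool_pos: [461.5, 182.8, 17.5]
tcp_rot: [-180.0, 20.2, 97.9]
ft_force: [-0.7, 0.8, -1.9]
finger_gap: 11.7
tool_pos: [461.6, 182.9, 17.2]
tcp_rot: [-180.0, 20.2, 97.9]
ft_force: [-1.9, 1.6, 3.7]
finger_gap: 12.2
```

Contact is felt (Fz +3.7). I'll release gently and back off.

```bash
python3 -m creep '{"translation":[[0,0,0],[0,0,0],[0,0,0],[0,0,0],[0,0,0],[0,0,0],[0,0,0],[0,0,0]],"rotation":[[0,0,0],[0,0,0],[0,0,0],[0,0,0],[0,0,0],[0,0,0],[0,0,0],[0,0,0]],"claw":[13,15,18,22,28,34,42,50]}' 40| tail -n 4; python3 -m creep '{"translation":[[-1,0,-5],[-4,0,-11],[-6,0,-18],[-8,0,-24],[-8,0,-26],[-8,0,-26],[-8,0,-26],[-4,0,-14],[0,0,0],[0,0,0]],"rotation":[[0,0,0],[0,0,0],[0,0,0],[0,0,0],[0,0,0],[0,0,0],[0,0,0],[0,0,0],[0,0,0],[0,0,0]],"claw":[50,50,50,50,50,50,50,50,50,50]}' 40| tail -n 5
python3 - <<'E'
from h import *
a=snapshot("scene");b=snapshot("top");cv2.imwrite("pics/y1.png",a["frame"][...,::-1]);cv2.imwrite("pics/y2.png",b["frame"][...,::-1])
E
```

```text
tool_pos: [461.5, 182.8, 16.9]
tcp_rot: [-180.0, 20.2, 97.9]
ft_force: [0.2, 0.5, 0.1]
finger_gap: 50.0
time: 20.35
tool_pos: [460.3, 190.3, 173.4]
tcp_rot: [-180.0, 20.2, 97.9]
ft_force: [-0.3, -0.3, -1.2]
finger_gap: 50.1
```

View pics/y1.png

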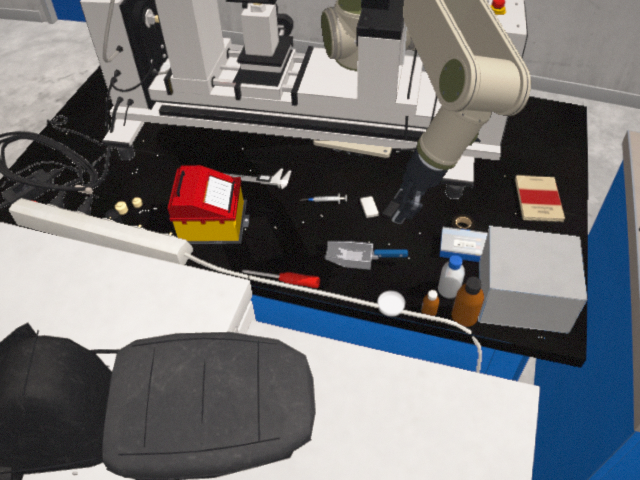

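View pics/y2.png

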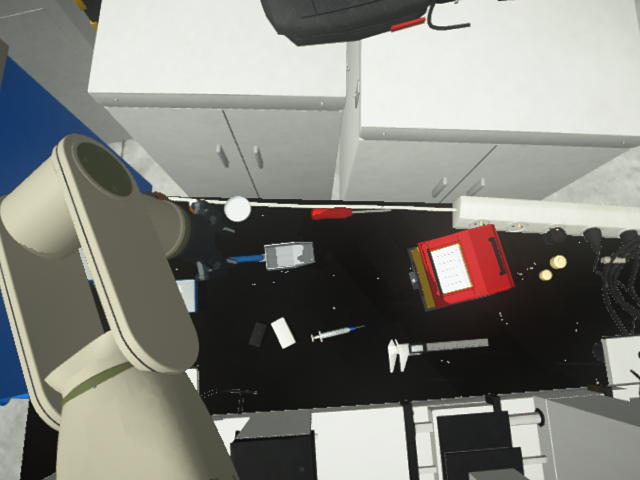

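The cup stands upright and empty at (290,256) in the top view. The flap is shut and the bottles, case and dish look unmoved in the scene view. The gripper is clear at z 173.

```bash
python3 -c "
from bench import *
print(hand_in())"
```

```text
the job is handed in; nothing more can be done
None
```

The job is done and handed in at about 20.4 s, well under the 58 s limit. I took the cup by its handle, pushed the flap open with the front lip and tipped the cup to 60°. I then drew it out and put the cup down upright where it had stood.

- **Needles:** the pictures taken after drawing the cup out show it empty and the flap flush and shut, with no needles on the flap or the bench. I could not see inside the bin, so that all three are in it is inferred.
- **Forces:** the readings at the end of each move stayed below about 5 N, and the gripper was never near the needles or the bin in any picture.
- **Cup and bystanders:** the final pictures show the cup upright and empty at its original place. The bottles, needle case and dish look unmoved by eye in the scene view; the arm hid the bottles and part of the case from above.
- **Measurement differences:** the grip opening read about 12 mm against the stated 13 mm handle. Heights measured on the bin lid were up to about 5 mm above the text's figures at its lower edge, while the port centre matched within 1 mm. Neither needed mending.

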